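Nudge the model carrier plate onto its locating pins

ROBOT

A 6-joint arm with a two-finger parallel gripper is mounted at the origin on a cart in front of the work surface, level with it; the furniture and walls round the work are solid. World frame = base frame: x ahead of the robot, y to its left, z up, the work surface at z = 0. Lengths are in mm, angles in rad, forces in N, time in s.
With the tool pointing down it reaches from about 350 to 875 mm from the base axis. Payload 4.2 kg.
Tool frame: the origin (TCP) lies midway between the tips of the shut fingers; the grasp point (between the pads) lies 19 mm behind it; z points along the fingers, y is the line along which they close (so a half turn about z gives the same grasp; the last joint's range is limited). The gripper opens to 85 mm and grips with 20 to 120 N. Pads are 22 mm wide; open, the fingers measure 114 mm over their backs; the gripper's body (76 mm by 85 mm) begins 54 mm behind the grasp point. The pads swing forward as they close: fully open they stand 13 mm farther back than shut.
Start: joints at [-0.852, 0.385, 0.008, 0, -1.194, -0.259], TCP at [277.367, -560.06, 231.312] pointing down, gripper open.
Joint ranges: [-3.14, 3.14], [-1.21, 2.06], [-1.07, 1.41], [-3.16, 2.05], [-2.99, -0.16], [-3.1, 3.1]. Speed limits (rad/s): [2.79, 2.79, 3.14, 3.14, 3.14, 3.14].

INTERFACE

Orientations are given as a unit quaternion [x, y, z, w].
In Python, from bench import arm gives the robot as it stands.
- The arm moves only by the tool send_rows, never from a script. Its argument "targets" is a list of rows, each an object of numbers: "gripper": the gripper command: -1 is fully open, 1 is shut, values between are in proportion; "x", "y", "z": the shift along the tool's x, y, z in cm; "ax", "ay", "az": the turn, a rotation vector about the tool's x, y, z in degrees. A call has 1 to 5 rows; each row shifts and turns the commanded pose from where the row before left it, along the tool's axes as they then stand; what a row does not reach is not made up. A row lasts 1/12 s, in which the tool goes at most 41.7 mm and 7.16 degrees, less where a joint would pass 70% of its speed; a pose out of reach is approached as far as the arm can. A call is refused whole if a number of a shift passes 4.17 or a number of a turn 7.16, either way. A call with a gripper value outside its range is refused whole. The fingers move at their own pace and stop on an object; the grip force is fixed at half the most. Time passes only in rows, so rows that do not move let the fingers close. It gives the time, the measured TCP pose, the force, the opening and the grip force at its end, in the units of the state.
- arm.read_state(): the state, without advancing time (a new reading comes with each control period).
- arm.get_image(name): name is "scene" or "top" or "wrist"; returns (picture, depth): 420x560x3 uint8, red, green, blue; 420x560 float32, mm along the optical axis (not along the pixel's ray), 0 where there is no reading.
- arm.camera_model(name): a dict with "fx", "fy", "cx", "cy" (pixels), "cam_to_world" (4x4, takes a point from camera to world coordinates). Camera axes: x right, y down, z forward; pixel columns grow to the right and rows downward; lengths in mm; the calibration is good to about 2 mm. A picture is of the moment at which its call begins: read the wrist's pose just before it. camera_model takes no time and is no camera call; for the wrist camera it gives the pose at the moment of the call.
- arm.job_done(): hands the job in; it is judged then, once.
Trained networks look in the newest picture that a camera, given by its name, has taken for a name from the list of things; names that differ only in an ending like _2 or _b are one class to them, and where a whole thing is asked for, a point or a joint stands for the part that bears it (a point fixed in the world has none). Each returns a list of dicts, best first, with "score" (0 to 1); they miss things now and then, are a little off and sometimes report something else, mostly with a low value. They report only what shows in the picture. A call takes as long as a camera call.
- arm.boxes_of(camera, thing): "rect" ([left, top, width, height] in pixels, round what is visible of it).
The state is a dict: "clock": time; "joints": joint angles; "joint_vel": joint speeds; "joint_efforts": joint torques, N m; "position": TCP position; "ee_rot": TCP orientation; "contact_force": force on the tool from outside, world axes, zero at the start; "wrist_torque": the same for the moment, N m; "gripper_width": finger opening in mm; "grasp_force": force on a finger pad.
Only numpy, scipy, OpenCV 4.12 (cv2) and the standard library are available. Lean on these libraries where they do the work, as an engineer would, in place of code of your own. Each camera call takes 0.05 s, during which the arm holds its last target. There are 200 camera calls.

TASK

The aluminium carrier plate with the plaster cast on it lies askew on top of the two locating pins of the grey fixture. With shut fingertips, gently nudge the plate sideways, using the fixture's back rail as a guide, until its two holes drop over the two pins and it lies flat on the bed; then leave it there and move clear. Only push: do not pinch, lift or carry the plate or its cast, and leave the articulator, the jar and the bur block where they stand.

Things in the scene. Friction and masses are not known exactly. Their poses are not given: they have to be found in the camera images.
- fixture: Fixed grey jig with a steel bed. Origin: on the table, under the middle of the seat; x towards its back rail, y along the rail (to the robot's left), z up. Bed top at z +16 mm, spanning x -50..+54, y -86..+110 mm. Aluminium rail on the bed along y: front face at x +43 mm, 26 mm above the bed. Front and ends open. Seated, the plate's origin is at x 0, y 0, z +16 mm, its axes parallel to these.
- pin_left (a point): Foot, at bed level, of the left steel locating pin of the fixture (fixture frame x -29, y +35 mm). The pin is 8 mm in diameter, 8 mm high, with a slightly tapered tip.
- pin_right (a point): Foot, at bed level, of the right locating pin (fixture frame x -29, y -35 mm), same size.
- carrier: Loose aluminium plate 84 (x) x 150 (y) x 8 mm, about 0.35 kg, with a yellowish plaster cast 57 x 70 x 26 mm fixed on it (centre x +12 mm). Origin: centre of the underside; x to its back edge, y to its left. At first its front lies on the pin tips, its back edge on the bed (tilt 0.1-0.2 rad), 17-30 mm left (+y) and 10-19 mm in front (-x) of its seat, turned up to 0.1 rad.
- hole_left (a point): Centre, at the underside, of the plate's left hole (carrier frame x -29, y +35 mm): through, 12 mm in diameter, belongs on pin_left.
- hole_right (a point): Centre, at the underside, of the plate's right hole (carrier frame x -29, y -35 mm): through, 12 mm in diameter, belongs on pin_right.
- articulator: Small brass hinge articulator with two casts, 78 x 60 x 57 mm, standing to the left of the fixture; origin at the centre of its underside. Bystander.
- jar_wax: Small jar with a red lid, 44 mm in diameter, 50 mm high, standing to the right of the fixture; origin at the centre of its underside. Bystander.
- bur_block: Wooden block with burs standing in it, 34 x 70 x 43 mm, to the right of the fixture; origin at the centre of its underside. Bystander.

How it is judged (in metres and radians):
At the end, for the whole second after the job is handed in: Both holes are over their pins (each within 4 mm of the pin's axis), the plate's underside lies on the bed (within 2 mm, tilted less than 0.03 rad) and the plate is at rest (horizontal distance between hole_left and pin_left below 0.004 m and horizontal distance between hole_right and pin_right below 0.004 m and z of carrier in the frame of fixture below 0.018 m and angle between carrier's own z axis and vertical below 0.03 rad and linear speed of carrier below 0.01 m/s); the robot touches nothing.
It fails at once if the plate is lifted: its origin rises more than 14 mm above the bed (about 6 mm above where it rested at first) (z of carrier in the frame of fixture above 0.03 m).
It fails at once if the plate is tipped by more than 0.35 rad (angle between carrier's own z axis and vertical above 0.35 rad).
It fails at once if the plate or its cast is pinched or rammed: more than 35 N from the fingers (contact force between the fingers and carrier above 35 N).
It fails at once if the articulator, the jar or the bur block is shifted by more than 15 mm (distance of any of articulator, jar_wax, bur_block from where it was at the start of the episode above 0.015 m).
It also fails if it takes over 48 s, if anything falls off the work surface, if the arm or the gripper's body presses on something with over 40 N, if the wrist force passes 120 N, or if a joint passes its speed limit or range.

## Working session

There is one attempt and no reset: what is moved stays moved. The work goes in short steps, Python scripts to look and compute and a tool call to move; the robot and the scene stay as the last step left them, time stands still between calls to the robot, and variables do not carry over. Pictures are saved under pics/ and viewed, at most 10 in all, crops included, and the job is handed in when it is done.

Besides the shell and the picture viewer there is one more tool, called after "Emit:" as a command line: name --argument value ..., lists and objects as JSON in quotes. send_rows: Moves the arm, as the interface text tells. Its arguments: {"type":"object","properties":{"targets":{"type":"array"}},"required":["targets"]}

```bash
mkdir -p pics; ls
cat > h.py <<'E'
import numpy as np, cv2
from bench import arm
def pts(name,depth):
    m=arm.camera_model(name); v,u=np.mgrid[0:420,0:560]
    P=np.stack([(u-m['cx'])/m['fx']*depth,(v-m['cy'])/m['fy']*depth,depth],-1)
    T=np.array(m['cam_to_world']); return P@T[:3,:3].T+T[:3,3]
def snap(name,fn):
    im,d=arm.get_image(name); cv2.imwrite('pics/'+fn+'.png',im[:,:,::-1]); P=pts(name,d); np.savez(fn+'.npz',im=im,d=d,P=P); return im,d,P
E
python3 - <<'E'
from h import *
s=arm.read_state(); print(s['clock'],s['position'],s['ee_rot'])
for c in ['top','scene']:
    im,d,P=snap(c,c+'0')
    print(c,np.array(arm.camera_model(c)['cam_to_world']).round(2).tolist(),arm.camera_model(c)['fx'])
    for t in ['fixture','carrier','hole_left','hole_right','pin_left','articulator','jar_wax','bur_block']:
        for b in arm.boxes_of(c,t)[:2]:
            l,tp,w,h=b['rect']; print(t,np.round(b['rect']),round(b['score'],2),P[int(tp+h/2),int(l+w/2)].round(0))
print(arm.read_state()['clock'])
E
```

```text
pics
0.0 [ 277.10408113 -559.54970036  230.20817968] [-2.27780197e-01  9.73711965e-01  1.04901506e-03 -3.02323826e-04]
top [[-0.02, -0.98, 0.2, 314.28], [-1.0, 0.02, 0.0, -27.89], [-0.01, -0.2, -0.98, 1005.44], [0.0, 0.0, 0.0, 1.0]] 439.45216380183786
fixture [242. 187.  96.  82.] 0.74 [471. -50.  48.]
carrier [252. 201.  73.  70.] 0.7 [454. -47.  47.]
carrier [348. 189.  31.  30.] 0.58 [ 529. -222.   17.]
hole_left [252. 203.  72.  70.] 0.86 [452. -47.  44.]
hole_right [253. 205.  70.  65.] 0.82 [452. -47.  44.]
hole_right [339. 175.  20.  25.] 0.32 [ 562. -184.   49.]
pin_left [243. 189.  94.  84.] 0.79 [465. -52.  47.]
articulator [144. 230.  36.  38.] 0.9 [429. 229.  56.]
jar_wax [338. 174.  20.  25.] 0.81 [ 564. -184.   49.]
bur_block [347. 189.  31.  31.] 0.87 [ 529. -219.   19.]
bur_block [251. 207.  73.  68.] 0.73 [445. -45.  44.]
scene [[-0.78, -0.39, 0.49, 10.34], [-0.63, 0.49, -0.61, 617.56], [-0.0, -0.78, -0.62, 689.94], [0.0, 0.0, 0.0, 1.0]] 477.92170573057757
fixture [277. 184.  60.  75.] 0.77 [455. -23.  51.]
carrier [293. 199.  43.  50.] 0.63 [440. -27.  51.]
hole_left [296. 202.  40.  48.] 0.68 [436. -28.  47.]
hole_left [277. 186.  59.  71.] 0.63 [456. -20.  52.]
hole_right [294. 198.  42.  50.] 0.82 [439. -28.  51.]
pin_left [278. 187.  58.  70.] 0.7 [455. -22.  49.]
pin_left [294. 198.  42.  49.] 0.47 [438. -27.  54.]
articulator [208. 280.  51.  57.] 0.63 [408. 251.  60.]
jar_wax [299. 164.  19.  25.] 0.74 [ 565. -171.   40.]
bur_block [320. 169.  15.  24.] 0.71 [ 534. -214.   19.]
0.9
```

Run:
```python
from h import *
z=np.load('top0.npz'); im=z['im']; P=z['P']
c=im[165:295,130:400]; c=cv2.resize(c,None,fx=2.9,fy=2.9,interpolation=cv2.INTER_CUBIC)
# orthographic height map at 1mm: x 380..560, y -200..120
H=np.zeros((200,320),np.float32); Q=P.reshape(-1,3)
r=(570-Q[:,0]).astype(int); k=(110-Q[:,1]).astype(int); m=(r>=0)&(r<200)&(k>=0)&(k<320)&(z['d'].ravel()>0)
H[r[m],k[m]]=Q[m,2]; H=cv2.dilate(H,np.ones((3,3)))
h=cv2.applyColorMap(np.clip(H*4,0,255).astype(np.uint8),cv2.COLORMAP_JET); h=cv2.resize(h,(c.shape[1],220*2),interpolation=0)[:220*2][:600-c.shape[0]] if 0 else cv2.resize(h,(352,220))
out=np.zeros((c.shape[0]+220,c.shape[1],3),np.uint8); out[:c.shape[0]]=c[:,:,::-1]; out[c.shape[0]:,:352]=h
cv2.imwrite('pics/a.png',out)
s=arm.read_state(); R=np.array(arm.camera_model('wrist')['cam_to_world']); print(R.round(3).tolist(),arm.camera_model('wrist')['fx'],s['joints'])
```

```text
[[-0.444, 0.851, 0.282, 204.656], [0.896, 0.421, 0.14, -595.114], [-0.0, 0.315, -0.949, 373.821], [0.0, 0.0, 0.0, 1.0]] 377.29616646914275 [-8.52399830e-01  3.84676346e-01  7.91299431e-03 -3.25586936e-05
 -1.19397469e+00 -2.58589281e-01]
```

View pics/a.png

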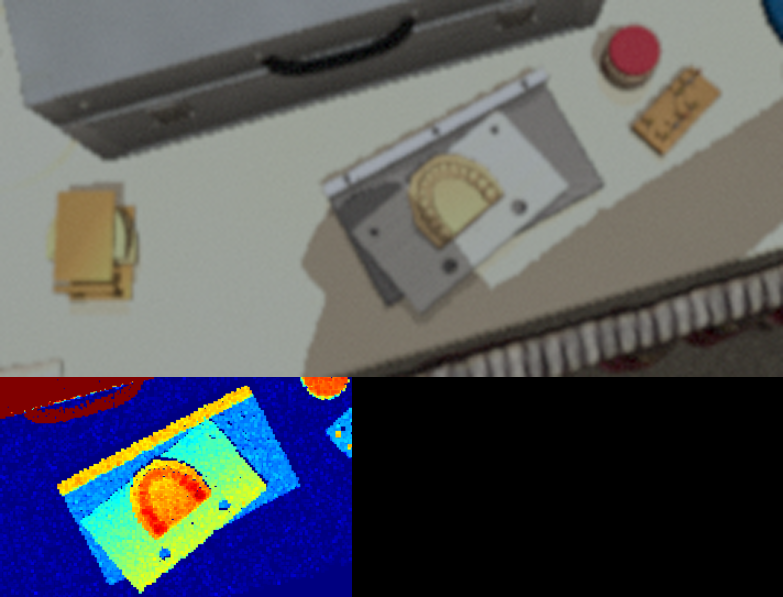

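```bash
cat > fit.py <<'E'
from h import *
from scipy.optimize import least_squares
def fixture(P,c0=(465,-50),yaw0=0.46):
    Q=P.reshape(-1,3); q=Q[np.hypot(Q[:,0]-c0[0],Q[:,1]-c0[1])<190]
    # rail top: z~42, +x side
    f=np.array([np.cos(yaw0),np.sin(yaw0)]); l=(q[:,:2]-c0)@f
    m=(abs(q[:,2]-42)<3)&(l>22)&(l<95); r=q[m]
    w=cv2.minAreaRect(r[:,:2].astype(np.float32)); 
    for _ in range(6):
        c=r.mean(0)[:2]; u=np.linalg.svd(r[:,:2]-c,full_matrices=False)[2][0]; u=u*np.sign(u[1]); n=np.array([u[1],-u[0]])
        d=(r[:,:2]-c)@n; r=r[abs(d-np.median(d))<8]
    yaw=np.arctan2(n[1],n[0]); dd=(r[:,:2]-c)@n; t=(r[:,:2]-c)@u
    print('rail yaw',yaw.round(4),'n',len(r),'z',r[:,2].mean().round(1),'front/back',np.percentile(dd,[1,99]).round(1),'ends',np.percentile(t,[.3,99.7]).round(1),'c',c.round(1))
    return yaw,n,u,c,dd,t
if __name__=='__main__':
    import sys; z=np.load(sys.argv[1]+'.npz'); fixture(z['P'])
E
python3 fit.py top0
```

```text
rail yaw 0.4881 n 346 z 42.1 front/back [-4.8  5. ] ends [-95.5  98.4] c [513.4 -31.6]
```

Emit:
send_rows --targets '[{"gripper": 1, "x": -2.8, "y": 2.73, "az": -1.6}, {"gripper": 1, "x": -2.8, "y": 2.73}, {"gripper": 1, "x": -2.8, "y": 2.73}, {"gripper": 1, "x": -2.8, "y": 2.73}, {"gripper": 1, "x": -2.8, "y": 2.73}]'

```text
$.targets[0]: bad value
```

Emit:
send_rows --targets '[{"gripper": 1, "x": -2.8, "y": 2.73}, {"gripper": 1, "x": -2.8, "y": 2.73}, {"gripper": 1, "x": -2.8, "y": 2.73}, {"gripper": 1, "x": -2.8, "y": 2.73}, {"gripper": 1, "x": -2.8, "y": 2.73}]'

```text
$.targets[0]: bad value
```

Emit:
send_rows --targets '[{"gripper": 1, "x": -2.8, "y": 2.73}, {"gripper": 1, "x": -2.8, "y": 2.73}, {"gripper": 1, "x": -2.8, "y": 2.73}, {"gripper": 1}, {"gripper": 1}]'

```text
$.targets[0]: bad value
```

Perhaps every field is required.

Emit:
send_rows --targets '[{"gripper": 1, "x": -2.8, "y": 2.73, "z": 0, "ax": 0, "ay": 0, "az": -1.6}, {"gripper": 1, "x": -2.8, "y": 2.73, "z": 0, "ax": 0, "ay": 0, "az": 0}, {"gripper": 1, "x": -2.8, "y": 2.73, "z": 0, "ax": 0, "ay": 0, "az": 0}, {"gripper": 1, "x": -2.8, "y": 2.73, "z": 0, "ax": 0, "ay": 0, "az": 0}, {"gripper": 1, "x": -2.8, "y": 2.73, "z": 0, "ax": 0, "ay": 0, "az": 0}]'

```text
clock: 1.32
position: [338.2, -372.7, 231.4]
ee_rot: [-0.241, 0.97, -0.0, 0.0]
contact_force: [1.3, 0.5, 0.7]
gripper_width: 25.6
grasp_force: 0.0
```

Emit:
send_rows --targets '[{"gripper": 1, "x": -2.8, "y": 2.73, "z": 0, "ax": 0, "ay": 0, "az": 0}, {"gripper": 1, "x": -2.8, "y": 2.73, "z": 0, "ax": 0, "ay": 0, "az": 0}, {"gripper": 1, "x": -2.8, "y": 2.73, "z": 0, "ax": 0, "ay": 0, "az": 0}, {"gripper": 1, "x": -2.8, "y": 2.73, "z": 0, "ax": 0, "ay": 0, "az": 0}, {"gripper": 1, "x": -2.8, "y": 2.73, "z": 0, "ax": 0, "ay": 0, "az": 0}]'

```text
clock: 1.73
position: [398.0, -186.2, 231.8]
ee_rot: [-0.241, 0.97, -0.0, 0.001]
contact_force: [0.7, -0.2, -0.6]
gripper_width: -0.1
grasp_force: 0.0
```

Emit:
send_rows --targets '[{"gripper": 1, "x": -2.8, "y": 2.73, "z": 0, "ax": 0, "ay": 0, "az": 0}, {"gripper": 1, "x": -2.8, "y": 2.73, "z": 0, "ax": 0, "ay": 0, "az": 0}, {"gripper": 1, "x": -2.8, "y": 2.73, "z": 0, "ax": 0, "ay": 0, "az": 0}, {"gripper": 1, "x": 0, "y": 0, "z": 0, "ax": 0, "ay": 0, "az": 0}, {"gripper": 1, "x": 0, "y": 0, "z": 0, "ax": 0, "ay": 0, "az": 0}]'

```text
clock: 2.15
position: [434.2, -74.5, 231.5]
ee_rot: [-0.244, 0.97, -0.0, 0.0]
contact_force: [0.0, 0.3, -0.2]
gripper_width: 0.2
grasp_force: 0.0
```

```bash
python3 - <<'E'
from h import *
s=arm.read_state(); print(s['clock'],s['position'],s['ee_rot'],s['contact_force'],s['gripper_width'])
snap('wrist','w1')
E
python3 fit.py w1
```

```text
2.15 [434.18163821 -74.49035531 231.50283647] [-2.43585600e-01  9.69879378e-01 -1.38135764e-05  2.19662439e-04] [ 0.03323143  0.26717079 -0.18537086] 0.18249162454730714
rail yaw 0.5007 n 1449 z 41.6 front/back [-4.5  5.2] ends [-96.5  96.9] c [512.3 -33. ]
```

View pics/w1.png

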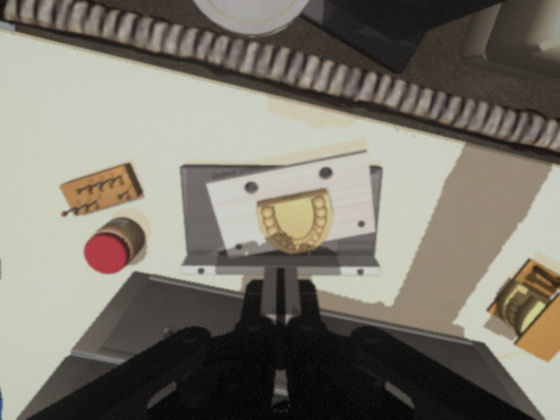

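```bash
cat > pose.py <<'E'
from fit import *
import sys
def frame(): # fixed fixture frame, refined here
    return np.array([O[0],O[1]]),O[2]
def analyse(fn,ox,oy,yaw,cam='wrist'):
    z=np.load(fn+'.npz'); P=z['P']; n=np.array([np.cos(yaw),np.sin(yaw)]); u=np.array([-n[1],n[0]])
    F=np.stack([(P[...,:2]-[ox,oy])@n,(P[...,:2]-[ox,oy])@u,P[...,2]],-1); q=F.reshape(-1,3)
    # outline of bed+rail
    b=q[(q[:,2]>11)&(q[:,2]<48)&(abs(q[:,0])<75)&(abs(q[:,1]-12)<125)]
    bed=b[abs(b[:,2]-16)<3]; print('bed y',np.percentile(bed[:,1],[.3,99.7]).round(1),'x',np.percentile(bed[:,0],[.3,99.7]).round(1),'z',np.median(bed[:,2]).round(1))
    # plate plane: RANSAC
    c=q[(q[:,2]>19)&(q[:,2]<45)&(q[:,0]>-75)&(q[:,0]<38)&(abs(q[:,1]-12)<110)]; rng=np.random.default_rng(0); best=0
    for _ in range(400):
        s=c[rng.choice(len(c),3,False)]; A=np.c_[s[:,:2],np.ones(3)]
        if abs(np.linalg.det(A))<500: continue
        k=np.linalg.solve(A,s[:,2]); 
        if abs(k[0])>.4 or abs(k[1])>.2: continue
        e=abs(c@np.array([k[0],k[1],-1])+k[2])<1.5
        if e.sum()>best: best=e.sum(); I=e
    k=np.linalg.lstsq(np.c_[c[I][:,:2],np.ones(I.sum())],c[I][:,2],rcond=None)[0]
    print('plane',k.round(3),best)
    res=abs(F[...,0]*k[0]+F[...,1]*k[1]+k[2]-F[...,2])
    M=((res<2.0)&(abs(F[...,0])<75)&(abs(F[...,1]-12)<120)&(F[...,2]>18)).astype(np.uint8)
    M=cv2.morphologyEx(M,cv2.MORPH_OPEN,np.ones((3,3),np.uint8))
    nl,L,st,_=cv2.connectedComponentsWithStats(M); j=1+np.argmax(st[1:,4]); pp=F[L==j]
    (cx,cy),(w,h),a=cv2.minAreaRect(pp[:,:2].astype(np.float32)); print('rect c',round(cx,1),round(cy,1),'wh',round(w,1),round(h,1),'ang',round(a,2))
    # holes: intersect dark blobs with plate top plane
    m=arm.camera_model(cam); T=np.array(np.load(fn+'_T.npy')) if 0 else None
    hull=np.zeros_like(M); cv2.fillConvexPoly(hull,cv2.convexHull(np.argwhere(L==j)[:,::-1].astype(np.int32)),1); hull=cv2.erode(hull,np.ones((9,9),np.uint8))
    g=cv2.cvtColor(z['im'],cv2.COLOR_RGB2GRAY); d=((g<105)&(hull>0)).astype(np.uint8)
    nl,L2,st,ce=cv2.connectedComponentsWithStats(d)
    C=z['C']; Cf=np.array([(C[:2]-[ox,oy])@n,(C[:2]-[ox,oy])@u,C[2]])
    for i in range(1,nl):
        if st[i,4]<12: continue
        v,uu=int(round(ce[i][1])),int(round(ce[i][0])); D=F[v,uu]-Cf
        t=(k[0]*Cf[0]+k[1]*Cf[1]+k[2]-Cf[2])/(D[2]-k[0]*D[0]-k[1]*D[1]); print('blob',ce[i].round(1),st[i,4],(Cf+t*D).round(1))
if __name__=='__main__': analyse(sys.argv[1],*map(float,sys.argv[2:5]))
E
python3 - <<'E'
from pose import *
z=np.load('w1.npz'); C=np.array(arm.camera_model('wrist')['cam_to_world'])[:3,3]; np.savez('w1.npz',im=z['im'],d=z['d'],P=z['P'],C=C)
yaw=.497; n=np.array([np.cos(yaw),np.sin(yaw)]); u=np.array([-n[1],n[0]])
o=np.array([512.3,-33.])-48.2*n-11.8*u; print(o)
analyse('w1',*o,yaw)
E
```

```text
[475.55751556 -66.35370799]
bed y [-84.7 110.7] x [-49.6  45.8] z 15.8
plane [-1.4500e-01 -2.7000e-02  2.8926e+01] 8259
rect c -10.8 25.4 wh 84.3 150.4 ang 10.89
blob [325.2 172.1] 84 [-47.   53.7  34.3]
blob [250.6 186.6] 73 [-33.3 -14.6  34.2]
blob [291.1 196.3] 42 [-23.6  22.6  31.7]
blob [360.9 223.6] 17 [ 7.4 91.8 25.3]
blob [283.1 238. ] 80 [21.7 14.9 25.4]
blob [238.5 246.8] 26 [ 31.2 -29.4  25.2]
```

Run:
```python
from h import *
P=np.load('w1.npz')['P'].reshape(-1,3)
for x in range(250,400,15):
    print(x,[int(np.percentile(P[m,2],95)) if (m:=(abs(P[:,0]-x)<8)&(abs(P[:,1]-y)<10)).sum()>3 else None for y in range(-120,60,20)])
s=arm.read_state();print(s['position'],s['clock'])
```

```text
250 [-877, None, None, None, None, None, None, None, None]
265 [None, None, None, None, None, None, None, None, None]
280 [None, None, None, None, None, None, None, None, -45]
295 [None, None, None, None, None, -43, -40, -38, -39]
310 [None, None, -42, -41, -38, -38, -36, -36, -37]
325 [-40, -39, -36, -37, -37, -37, -37, -37, -1]
340 [-37, -36, -36, -36, -39, -2, 0, 0, 1]
355 [373, -38, -3, 0, 0, 0, 1, 1, 1]
370 [373, 0, 0, 1, 1, 34, 1, 0, 1]
385 [0, 1, 1, 1, 35, 36, 33, 15, 1]
[433.68005088 -75.62050031 231.37240277] 2.2
```

Emit:
send_rows --targets '[{"gripper": 1, "x": 1.1, "y": 1.3, "z": 3.7, "ax": 0, "ay": 0, "az": 0}, {"gripper": 1, "x": 1.1, "y": 1.3, "z": 3.7, "ax": 0, "ay": 0, "az": 0}, {"gripper": 1, "x": 1.2, "y": 1.3, "z": 3.7, "ax": 0, "ay": 0, "az": 0}, {"gripper": 1, "x": 1.1, "y": 1.4, "z": 3.7, "ax": 0, "ay": 0, "az": 0}, {"gripper": 1, "x": 0, "y": 0, "z": 3.2, "ax": 0, "ay": 0, "az": 0}]'

```text
clock: 2.62
position: [364.6, -52.1, 50.0]
ee_rot: [-0.24, 0.971, 0.0, -0.001]
contact_force: [0.2, 0.6, 0.2]
gripper_width: -0.1
grasp_force: 0.0
```

Emit:
send_rows --targets '[{"gripper": 1, "x": 0, "y": 0, "z": 2.0, "ax": 0, "ay": 0, "az": 0}, {"gripper": 1, "x": 0, "y": 0, "z": 1.0, "ax": 0, "ay": 0, "az": 0}, {"gripper": 1, "x": 0, "y": 0, "z": 0, "ax": 0, "ay": 0, "az": 0}, {"gripper": 1, "x": 0, "y": 0, "z": 0, "ax": 0, "ay": 0, "az": 0}]'

```text
clock: 2.95
position: [368.9, -51.6, 21.2]
ee_rot: [-0.241, 0.971, -0.0, -0.001]
contact_force: [0.6, 0.2, -0.2]
gripper_width: -0.5
grasp_force: 0.0
```

```bash
cat > st.py <<'E'
from h import *
s=arm.read_state(); p=np.array(s['position']); n=np.array([np.cos(.497),np.sin(.497)]); u=np.array([-n[1],n[0]]); d=p[:2]-[475.6,-66.4]; f=np.array(s['contact_force'])
print('t',round(s['clock'],2),'fix xyz',(d@n).round(1),(d@u).round(1),p[2].round(1),'F',(f[:2]@n).round(1),(f[:2]@u).round(1),f[2].round(1),'yaw',round(2*np.arctan2(-s['ee_rot'][0],s['ee_rot'][1]),3))
E
python3 st.py
```

```text
t 2.95 fix xyz -86.8 63.9 21.2 F 0.6 -0.1 -0.2 yaw 0.486
```

Emit:
send_rows --targets '[{"gripper": 1, "x": -0.4, "y": 0, "z": 0, "ax": 0, "ay": 0, "az": 0}, {"gripper": 1, "x": -0.4, "y": 0, "z": 0, "ax": 0, "ay": 0, "az": 0}, {"gripper": 1, "x": -0.3, "y": 0, "z": 0, "ax": 0, "ay": 0, "az": 0}, {"gripper": 1, "x": -0.3, "y": 0, "z": 0, "ax": 0, "ay": 0, "az": 0}, {"gripper": 1, "x": -0.2, "y": 0, "z": 0, "ax": 0, "ay": 0, "az": 0}]'

```text
clock: 3.37
position: [383.4, -42.9, 21.7]
ee_rot: [-0.241, 0.97, 0.0, 0.0]
contact_force: [-1.6, -1.3, 0.1]
gripper_width: -0.1
grasp_force: 0.5
```

Emit:
send_rows --targets '[{"gripper": 1, "x": -0.2, "y": 0, "z": 0, "ax": 0, "ay": 0, "az": 0}, {"gripper": 1, "x": -0.2, "y": 0, "z": 0, "ax": 0, "ay": 0, "az": 0}, {"gripper": 1, "x": -0.2, "y": 0, "z": 0, "ax": 0, "ay": 0, "az": 0}]'

```text
clock: 3.62
position: [388.4, -40.2, 21.3]
ee_rot: [-0.241, 0.97, 0.0, -0.0]
contact_force: [-1.6, -0.1, -0.2]
gripper_width: -0.4
grasp_force: 0.4
```

```bash
python3 st.py
```

```text
t 3.62 fix xyz -64.2 64.6 21.3 F -1.5 0.7 -0.2 yaw 0.488
```

Emit:
send_rows --targets '[{"gripper": 1, "x": -0.2, "y": 0, "z": 0, "ax": 0, "ay": 0, "az": 0}, {"gripper": 1, "x": -0.2, "y": 0, "z": 0, "ax": 0, "ay": 0, "az": 0}, {"gripper": 1, "x": -0.2, "y": 0, "z": 0, "ax": 0, "ay": 0, "az": 0}]'

```text
clock: 3.87
position: [393.8, -37.4, 21.2]
ee_rot: [-0.241, 0.97, -0.0, -0.0]
contact_force: [-0.5, 0.2, -0.7]
gripper_width: 0.1
grasp_force: 0.5
```

Emit:
send_rows --targets '[{"gripper": 1, "x": -0.1, "y": 0, "z": 0, "ax": 0, "ay": 0, "az": 0}, {"gripper": 1, "x": -0.1, "y": 0, "z": 0, "ax": 0, "ay": 0, "az": 0}]'

```text
clock: 4.03
position: [395.6, -36.5, 21.2]
ee_rot: [-0.241, 0.97, 0.0, -0.0]
contact_force: [-0.8, -0.7, -0.8]
gripper_width: 0.2
grasp_force: 0.5
```

```bash
cat > look.py <<'E'
from pose import *
import sys
s=sys.argv[1]; c=sys.argv[2] if len(sys.argv)>2 else 'wrist'
C=np.array(arm.camera_model(c)['cam_to_world'])[:3,3]; im,d,P=snap(c,s); np.savez(s+'.npz',im=im,d=d,P=P,C=C)
analyse(s,475.6,-66.4,.497)
E
python3 st.py; python3 look.py w2
```

```text
t 4.03 fix xyz -56.1 64.5 21.2 F -1.0 -0.2 -0.8 yaw 0.488
bed y [-75.1 111.5] x [-48.4  21.3] z 15.9
plane [-1.1400e-01 -6.0000e-03  2.9221e+01] 8137
rect c -32.7 -25.2 wh 37.5 87.6 ang 33.62
blob [ 91.8 356.4] 218 [-29.9 -13.9  32.7]
```

```bash
python3 look.py t2 top
python3 - <<'E'
import cv2
a=cv2.imread('pics/t2.png')[170:290,220:370]; b=cv2.imread('pics/w2.png')
cv2.imwrite('pics/b.png',cv2.hconcat([cv2.resize(a,(400,320)),cv2.resize(b,(400,320))]))
E
```

```text
bed y [-83.9 108. ] x [-48.7  46.6] z 16.3
plane [-1.2100e-01 -1.7000e-02  2.9052e+01] 330
rect c -2.6 -44.1 wh 26.3 13.6 ang 31.59
```

View pics/b.png

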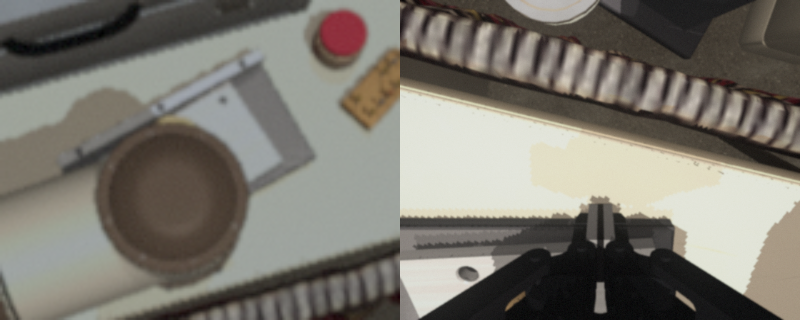

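Emit:
send_rows --targets '[{"gripper": 1, "x": -0.1, "y": 0, "z": 0, "ax": 0, "ay": 0, "az": 0}, {"gripper": 1, "x": -0.1, "y": 0, "z": 0, "ax": 0, "ay": 0, "az": 0}, {"gripper": 1, "x": -0.1, "y": 0, "z": 0, "ax": 0, "ay": 0, "az": 0}]'

```text
clock: 4.38
position: [398.2, -35.1, 21.3]
ee_rot: [-0.241, 0.97, 0.0, -0.0]
contact_force: [-0.2, -0.2, -0.4]
gripper_width: -0.2
grasp_force: 0.5
```

```bash
python3 st.py
```

```text
t 4.38 fix xyz -53.1 64.4 21.3 F -0.3 -0.1 -0.4 yaw 0.488
```

Emit:
send_rows --targets '[{"gripper": 1, "x": -0.1, "y": 0, "z": 0, "ax": 0, "ay": 0, "az": 0}, {"gripper": 1, "x": -0.1, "y": 0, "z": 0, "ax": 0, "ay": 0, "az": 0}]'

```text
clock: 4.55
position: [400.0, -34.1, 21.3]
ee_rot: [-0.241, 0.97, 0.0, -0.0]
contact_force: [-1.4, -0.1, -0.4]
gripper_width: 0.0
grasp_force: 0.5
```

Emit:
send_rows --targets '[{"gripper": 1, "x": -0.1, "y": 0, "z": 0, "ax": 0, "ay": 0, "az": 0}]'

```text
clock: 4.63
position: [400.9, -33.7, 21.3]
ee_rot: [-0.241, 0.97, 0.0, -0.0]
contact_force: [-2.1, -0.1, -0.1]
gripper_width: 0.1
grasp_force: 0.5
```

Emit:
send_rows --targets '[{"gripper": 1, "x": 1.5, "y": 0, "z": 0, "ax": 0, "ay": 0, "az": 0}, {"gripper": 1, "x": 0.5, "y": 0, "z": -4, "ax": 0, "ay": 0, "az": 0}, {"gripper": 1, "x": 0, "y": 1, "z": -4, "ax": 0, "ay": 0, "az": 0}, {"gripper": 1, "x": 0, "y": 1, "z": -4, "ax": 0, "ay": 0, "az": 0}, {"gripper": 1, "x": -0.5, "y": 1, "z": -4, "ax": 0, "ay": 0, "az": 0}]'

```text
clock: 5.05
position: [372.8, -14.4, 183.4]
ee_rot: [-0.241, 0.971, 0.0, 0.0]
contact_force: [2.3, 0.9, -0.3]
gripper_width: -0.2
grasp_force: 0.0
```

Emit:
send_rows --targets '[{"gripper": 1, "x": -1.5, "y": 1, "z": -3.7, "ax": 0, "ay": 0, "az": 0}, {"gripper": 1, "x": 0, "y": 0, "z": 0, "ax": 0, "ay": 0, "az": 0}, {"gripper": 1, "x": 0, "y": 0, "z": 0, "ax": 0, "ay": 0, "az": 0}]'

```text
clock: 5.3
position: [384.1, 3.0, 220.9]
ee_rot: [-0.242, 0.97, 0.001, 0.004]
contact_force: [-1.1, -0.7, -0.3]
gripper_width: -0.3
grasp_force: 0.0
```

```bash
python3 st.py; python3 look.py w3
```

```text
t 5.3 fix xyz -47.4 104.6 220.9 F -1.3 -0.1 -0.3 yaw 0.489
bed y [-83.3 111.8] x [-51.4  43.9] z 13.9
plane [-1.1800e-01  2.0000e-03  2.6384e+01] 7848
rect c 0.7 20.7 wh 152.6 85.2 ang 89.42
blob [149.8 201.4] 48 [-30.4 -14.1  29.9]
blob [225.3 203.4] 21 [-27.8  54.5  29.8]
blob [190.1 218.9] 39 [-11.9  20.5  27.8]
blob [226.6 230.3] 26 [-0.  54.4 26.5]
blob [214.8 257.7] 12 [30.8 40.5 22.8]
blob [258.6 257.9] 36 [31.3 83.8 22.9]
blob [132.6 257.8] 12 [ 30.3 -40.5  22.7]
```

Emit:
send_rows --targets '[{"gripper": 1, "x": -1.4, "y": 0.6, "z": 3.8, "ax": 0, "ay": 0, "az": 0}, {"gripper": 1, "x": -1.4, "y": 0.6, "z": 3.8, "ax": 0, "ay": 0, "az": 0}, {"gripper": 1, "x": -1.4, "y": 0.6, "z": 3.8, "ax": 0, "ay": 0, "az": 0}, {"gripper": 1, "x": -1.3, "y": 0.6, "z": 3.8, "ax": 0, "ay": 0, "az": 0}, {"gripper": 1, "x": 0, "y": 0, "z": 2.6, "ax": 0, "ay": 0, "az": 0}]'

```text
clock: 5.77
position: [419.0, 48.7, 36.4]
ee_rot: [-0.242, 0.97, -0.001, -0.002]
contact_force: [-0.9, 0.0, -0.5]
gripper_width: 0.1
grasp_force: 0.0
```

Emit:
send_rows --targets '[{"gripper": 1, "x": 0, "y": 0, "z": 1.2, "ax": 0, "ay": 0, "az": 0}, {"gripper": 1, "x": 0, "y": 0, "z": 1.0, "ax": 0, "ay": 0, "az": 0}, {"gripper": 1, "x": 0, "y": 0, "z": 0, "ax": 0, "ay": 0, "az": 0}, {"gripper": 1, "x": 0, "y": 0, "z": 0, "ax": 0, "ay": 0, "az": 0}]'

```text
clock: 6.1
position: [418.2, 47.7, 17.0]
ee_rot: [-0.241, 0.97, -0.001, -0.002]
contact_force: [-0.2, 0.2, 0.8]
gripper_width: -0.1
grasp_force: 0.0
```

```bash
python3 st.py
```

```text
t 6.1 fix xyz 4.0 127.6 17.0 F -0.1 0.3 0.8 yaw 0.487
```

Emit:
send_rows --targets '[{"gripper": 1, "x": -0.3, "y": 0, "z": -0.4, "ax": 0, "ay": 0, "az": 0}, {"gripper": 1, "x": 0, "y": -0.4, "z": 0, "ax": 0, "ay": 0, "az": 0}, {"gripper": 1, "x": 0, "y": -0.4, "z": 0, "ax": 0, "ay": 0, "az": 0}, {"gripper": 1, "x": 0, "y": -0.3, "z": 0, "ax": 0, "ay": 0, "az": 0}, {"gripper": 1, "x": 0, "y": -0.3, "z": 0, "ax": 0, "ay": 0, "az": 0}]'

```text
clock: 6.52
position: [429.0, 37.3, 22.8]
ee_rot: [-0.241, 0.97, 0.0, 0.001]
contact_force: [0.5, -1.1, -1.5]
gripper_width: -0.0
grasp_force: 0.0
```

Emit:
send_rows --targets '[{"gripper": 1, "x": 0, "y": -0.2, "z": 0, "ax": 0, "ay": 0, "az": 0}, {"gripper": 1, "x": 0, "y": -0.2, "z": 0, "ax": 0, "ay": 0, "az": 0}, {"gripper": 1, "x": 0, "y": -0.2, "z": 0, "ax": 0, "ay": 0, "az": 0}]'

```text
clock: 6.77
position: [431.5, 32.1, 22.4]
ee_rot: [-0.241, 0.97, 0.0, 0.0]
contact_force: [0.1, -0.5, -1.0]
gripper_width: -0.5
grasp_force: 0.0
```

```bash
python3 st.py;python3 look.py w4; python3 look.py t4 top
```

```text
t 6.77 fix xyz 8.2 107.6 22.4 F -0.1 -0.5 -1.0 yaw 0.488
bed y [ -3.3 111.8] x [-47.6   7.2] z 15.8
plane [-0.113  0.    28.987] 23393
rect c 0.6 47.7 wh 97.9 78.1 ang 89.48
blob [141.7 219.3] 688 [-25.8  56.9  31.9]
blob [138.8 296.2] 7227 [ 9.2 49.9 28. ]
bed y [-83.6 112. ] x [-48.6  44.3] z 16.3
plane [-1.0200e-01  4.0000e-03  2.9544e+01] 756
rect c -10.6 -40.8 wh 30.3 13.5 ang 9.33
```

Emit:
send_rows --targets '[{"gripper": 1, "x": 0, "y": -0.2, "z": 0, "ax": 0, "ay": 0, "az": 0}, {"gripper": 1, "x": 0, "y": -0.2, "z": 0, "ax": 0, "ay": 0, "az": 0}, {"gripper": 1, "x": 0, "y": -0.2, "z": 0, "ax": 0, "ay": 0, "az": 0}]'

```text
clock: 7.12
position: [434.5, 27.1, 22.4]
ee_rot: [-0.242, 0.97, 0.0, 0.0]
contact_force: [-0.7, 1.8, 1.1]
gripper_width: -0.2
grasp_force: 1.0
```

Emit:
send_rows --targets '[{"gripper": 1, "x": 0, "y": -0.2, "z": 0, "ax": 0, "ay": 0, "az": 0}, {"gripper": 1, "x": 0, "y": -0.2, "z": 0, "ax": 0, "ay": 0, "az": 0}, {"gripper": 1, "x": 0, "y": -0.2, "z": 0, "ax": 0, "ay": 0, "az": 0}]'

```text
clock: 7.37
position: [437.3, 21.7, 22.4]
ee_rot: [-0.241, 0.97, 0.0, 0.0]
contact_force: [-0.7, 1.5, 0.9]
gripper_width: 0.1
grasp_force: 1.4
```

```bash
python3 st.py;python3 look.py w5
```

```text
t 7.37 fix xyz 8.3 95.8 22.4 F 0.1 1.7 0.9 yaw 0.488
bed y [-15.2 111.5] x [-47.8   8. ] z 15.9
plane [-1.1200e-01  1.0000e-03  2.8988e+01] 23528
rect c -1.8 38.6 wh 103.6 73.7 ang 89.69
blob [156.2 218.7] 693 [-25.7  50.2  31.9]
blob [144.8 290.2] 6686 [ 6.4 40.9 28.3]
```

Emit:
send_rows --targets '[{"gripper": 1, "x": 0, "y": -0.2, "z": 0, "ax": 0, "ay": 0, "az": 0}, {"gripper": 1, "x": 0, "y": -0.2, "z": 0, "ax": 0, "ay": 0, "az": 0}, {"gripper": 1, "x": 0, "y": -0.2, "z": 0, "ax": 0, "ay": 0, "az": 0}, {"gripper": 1, "x": 0, "y": -0.2, "z": 0, "ax": 0, "ay": 0, "az": 0}, {"gripper": 1, "x": 0, "y": -0.2, "z": 0, "ax": 0, "ay": 0, "az": 0}]'

```text
clock: 7.83
position: [441.8, 12.6, 22.2]
ee_rot: [-0.241, 0.97, -0.0, -0.0]
contact_force: [0.3, 0.1, -0.2]
gripper_width: 0.2
grasp_force: 0.0
```

Emit:
send_rows --targets '[{"gripper": 1, "x": 0, "y": -0.1, "z": 0, "ax": 0, "ay": 0, "az": 0}, {"gripper": 1, "x": 0, "y": -0.1, "z": 0, "ax": 0, "ay": 0, "az": 0}]'

```text
clock: 8.0
position: [442.6, 10.9, 22.2]
ee_rot: [-0.241, 0.97, 0.0, -0.0]
contact_force: [-0.7, 0.9, 0.5]
gripper_width: 0.2
grasp_force: 0.9
```

```bash
python3 st.py;python3 look.py w6
```

```text
t 8.0 fix xyz 7.8 83.6 22.2 F -0.1 1.1 0.5 yaw 0.487
bed y [-26.5 111.7] x [-47.9  33. ] z 15.9
plane [ 1.0000e-03 -1.0000e-03  2.3979e+01] 24262
rect c -3.0 24.6 wh 74.7 107.1 ang 0.22
blob [162.4 208.2] 527 [-28.   38.4  23.9]
blob [130.7 280.1] 4755 [ 3.5 22.  24. ]
blob [246.2 291.3] 181 [ 9.2 69.9 23.9]
blob [228.3 293.9] 28 [10.6 62.2 23.9]
blob [217.9 294.8] 16 [11.  58.  23.9]
blob [209.1 304.9] 17 [15.8 53.8 23.9]
blob [221.3 306.3] 45 [16.4 58.9 23.9]
```

View pics/w6.png

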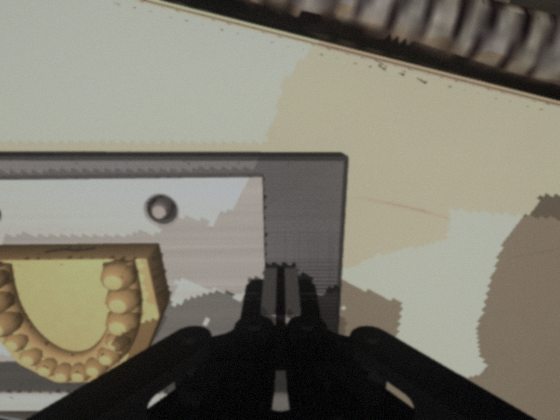

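The plate lies flat (top at 24 mm) and the pin shows in the left hole at (161, 208). I'll back off sideways, rise and check.

Emit:
send_rows --targets '[{"gripper": 1, "x": 0, "y": 1, "z": 0, "ax": 0, "ay": 0, "az": 0}, {"gripper": 1, "x": 0, "y": 1.5, "z": 0, "ax": 0, "ay": 0, "az": 0}, {"gripper": 1, "x": 0, "y": 0, "z": -3.5, "ax": 0, "ay": 0, "az": 0}, {"gripper": 1, "x": 0.5, "y": 0, "z": -4, "ax": 0, "ay": 0, "az": 0}, {"gripper": 1, "x": 1, "y": -1, "z": -3.5, "ax": 0, "ay": 0, "az": 0}]'

```text
clock: 8.47
position: [422.2, 18.5, 133.8]
ee_rot: [-0.243, 0.97, -0.0, -0.0]
contact_force: [1.4, -0.4, -0.6]
gripper_width: 0.2
grasp_force: 0.0
```

Emit:
send_rows --targets '[{"gripper": 1, "x": 1.5, "y": -2.5, "z": -2.5, "ax": 0, "ay": 0, "az": 0}, {"gripper": 1, "x": 1.5, "y": -3, "z": -1.5, "ax": 0, "ay": 0, "az": 0}, {"gripper": 1, "x": 0, "y": -3, "z": 0, "ax": 0, "ay": 0, "az": 0}, {"gripper": 1, "x": 0, "y": 0, "z": 0, "ax": 0, "ay": 0, "az": 0}, {"gripper": 1, "x": 0, "y": 0, "z": 0, "ax": 0, "ay": 0, "az": 0}]'

```text
clock: 8.88
position: [435.5, -72.5, 172.3]
ee_rot: [-0.24, 0.971, 0.0, 0.0]
contact_force: [0.7, 1.2, -0.9]
gripper_width: 0.1
grasp_force: 0.0
```

```bash
python3 st.py;python3 look.py w7; python3 -c "
import cv2;a=cv2.imread('pics/w7.png')[130:300,120:420];cv2.imwrite('pics/w7c.png',cv2.resize(a,None,fx=2.6,fy=2.6))"
```

```text
t 8.88 fix xyz -38.1 13.8 172.3 F 1.2 0.7 -0.9 yaw 0.485
bed y [-82.9 112.3] x [-48.5  46.4] z 15.6
plane [-1.0000e-03  1.0000e-03  2.3508e+01] 10762
rect c 2.4 3.8 wh 86.2 150.4 ang 0.15
blob [309.9 203.7] 76 [-28.6  39.4  23.6]
blob [223.5 205.6] 76 [-27.6 -30.9  23.5]
blob [265.  225.2] 388 [-10.9   2.6  23.5]
blob [271.3 268.3] 1336 [28.3  7.5 23.5]
blob [340.  270.9] 69 [31.8 65.9 23.5]
blob [195.4 272.7] 29 [ 32.4 -58.5  23.4]
```

View pics/w7c.png

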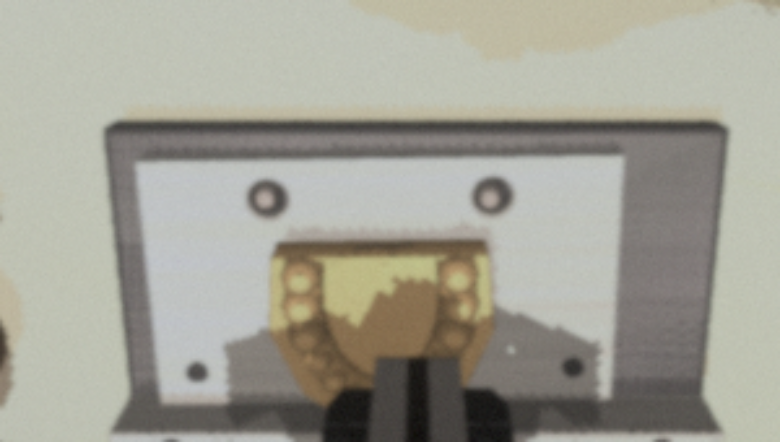

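Both pin tips show inside their holes, at (267, 198) and (491, 196), the plate is flat and the arm is clear.

```bash
python3 -c "
from bench import arm; print(arm.job_done())"
```

```text
the job is handed in; nothing more can be done
None
```

I handed the job in at about 9 s on the robot's clock, with no verdict returned; my last check showed the plate flat on the bed, both pins in their holes and the arm clear, after pushes that read only about 2 N.

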